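# Unlock the interlocked crockery cabinet

### The job

Unlock the glass-fronted cabinet: pull both of its top levers fully over towards the door so that the door springs ajar by itself. The two levers are interlocked, and only one of them will go first - it differs from time to time - so feel which one is free, never force the blocked one, and leave the bowl and the rice mould where they are.

Things in the scene. Friction and masses are not known exactly. Their poses are not given: they have to be found in the camera images.
- cabinet: Wooden cabinet fixed to the worktop, 200 deep (its x) by 360 wide (its y) by 200 mm high. Origin: centre of its underside. Its -x side is the glass door, facing the robot within about 15 degrees; z is up. Two alike levers stand out of slots in the roof, 65 mm left (+y) and right (-y) of its middle. A rice paddle is clipped to its right side wall, behind the levers.
- lamp (a point): Middle of the lower front edge of a solid aluminium lamp bar along the cabinet's y above the levers: 40 deep (x), 404 long, 25 mm high, on two uprights at y = +-191 mm. It lies at x -17, y 0, z 350 mm in the cabinet's frame, so an upright gripper cannot reach a locked lever; a tool tilted 25 to 40 degrees, its body leaning back towards the robot, passes in front of it.
- knob_left (a point): Centre of the left lever's knob: black cylinder, 24 mm diameter, 26 mm long along the cabinet's y, to be grasped by its flat ends, on an 8 mm square steel stem. In the cabinet's frame it is at x -24, y 65, z 258 mm at joint 0 and x -105, z 250 mm fully over, on an arc of 105 mm radius about the pivot line x -55, z 158 mm.
- knob_right (a point): Centre of the right lever's knob; all as for the left one but at y -65 mm in the cabinet's frame.
- lever_left (a joint): Left lever, rad: 0 = leaning 17 degrees (0.3 rad) from upright away from the door (locked); grows as the knob is pulled towards the door and robot; 0.8 = fully over, at its stop. Takes about 2 to 3 N at the knob, stays where left. If blocked it gives about 0.1 rad (10 mm at the knob), then stops hard. The first lever frees the other once fully over.
- lever_right (a joint): Right lever, values as for the left one. Which of the two is free at the start cannot be seen, only felt.
- door (a joint): Angle of the glass door in rad: 0 = shut, grows as it opens towards the robot, hinged along the cabinet's left (+y) front edge. A spring swings it to about 0.47 within some 2 s once both levers are over; it is 198 mm high and stays below the cabinet's roof. Each lever alone keeps it bolted.
- bowl: Bystander: loose stainless steel bowl, rim 170 mm across, 70 mm high; origin at the centre of its underside.
- mould: Bystander: loose white plastic triangular rice mould, sides about 90 mm, 35 mm high; origin at the centre of its underside.
- stop_plate: Steel plate hidden under the roof, fixed in the middle of the cabinet; not to be handled. It takes the thrust of a blocked lever that is pulled against its stop: about 3 N for each 1 N of pull at the knob, and none otherwise.

How it is judged:
By the outcome, as a careful person would: the job done as asked, in the order asked, and still so for the second after the job is handed in, with the robot touching nothing.
It also fails if it takes over 59 s, if anything falls off the work surface, if the arm or the gripper's body presses on something with over 40 N, if the wrist force passes 120 N, or if a joint passes its speed limit or range.

### The arm

A 7-joint arm with a two-finger parallel gripper is mounted at the origin on the work surface. World frame = base frame: x ahead of the robot, y to its left, z up, the work surface at z = 0. Lengths are in m, angles in rad, forces in N, time in s.
With the tool pointing down it reaches from about 0.4 to 0.85 m from the base axis. Payload 10.4 kg.
Tool frame: the origin (TCP) lies on the centre line of the jaws, within the pads' length; the fingertips stand 11 mm ahead of it and the grasp point (between the pads) lies 8 mm behind it (manip.finger_overhang is the distance from the TCP to the fingertips, in m); z points along the fingers, y is the line along which they close (so a half turn about z gives the same grasp; the last joint's range is limited). The gripper opens to 85 mm and grips with 20 to 120 N. Pads are 22 mm wide; open, the fingers measure 114 mm over their backs; the gripper's body (76 mm by 85 mm) begins 54 mm behind the grasp point. The pads swing forward as they close: fully open they stand 13 mm farther back than shut.
Start: joints at [1.213, 0.332, -0.065, 1.46, 0.022, 1.35, -0.088], TCP at [0.205, -0.59, 0.242] pointing down, gripper open.
Joint ranges: [-2.6, 2.6], [-0.5, 2.12], [-1.47, 1.34], [0.16, 2.42], [-1.27, 4.41], [0.06, 2.06], [-2.6, 2.6]. Speed limits (rad/s): [2.22, 2.22, 2.79, 2.79, 3.14, 3.14, 3.14].

### API

Orientations are given as a unit quaternion [x, y, z, w].
In Python, from workcell import manip, imaging, workorder gives the robot as it stands.
- The arm moves only by the tool jog_arm, never from a script. Its argument "deltas" is a list of rows, each an object with "gripper": the opening, from 0 (shut) to 1 (fully open); "offset": the shift along the tool's x, y, z in m, a list of three; "rotation": the turn, a rotation vector about the tool's x, y, z in degrees, a list of three. In form: [{"gripper": gripper, "offset": [tx, ty, tz], "rotation": [ax, ay, az]}, ...]. A call has 1 to 20 rows; each row shifts and turns the commanded pose from where the row before left it, along the tool's axes as they then stand; what a row does not reach is not made up. A row lasts 1/10 s, in which the tool goes at most 50 mm and 8.59 degrees, less where a joint would pass 70% of its speed; a pose out of reach is approached as far as the arm can. A call with a gripper value outside its range is refused whole. The fingers move at their own pace and stop on an object; "newtons" is the grip in N (left out, the last holds). Time passes only in rows, so rows that do not move let the fingers close. It gives the time, the measured TCP pose, the force, the opening and the grip force at its end, in the units of the state.
- manip.get_obs(): the state, without advancing time (a new reading comes with each control period).
- imaging.camera(name): name is "scene" or "top" or "wrist"; returns the picture (480x640x3 uint8, blue, green, red); there is no depth.
- imaging.camera_model(name): a dict with "camera_matrix" (3x3 intrinsics, pixels), "k1" (the pictures are not rectified: a ray, as slopes to the right and down, at radius r is drawn at 1 + k1 r^2 times it, then the intrinsics apply), "world_to_cam" (4x4, takes a point from world to camera coordinates); the wrist camera has in their place "hand_eye" (4x4, takes a point from camera to tool coordinates, whose origin is the TCP and whose axes are the flange's). Camera axes: x right, y up, looking along -z (the intrinsics and any distortion apply to the point x, -y, -z); pixel columns grow to the right and rows downward; lengths in m; the calibration is good to about 2 mm. A picture is of the moment at which its call begins: read the wrist's pose just before it. camera_model takes no time and is no camera call.
- workorder.hand_in(): hands the job in; it is judged then, once.
The state is a dict: "clock": time; "joint_pos": joint angles; "joint_velocities": joint speeds; "tau": joint torques, N m; "position": TCP position; "ee_rot": TCP orientation; "ft_force": force on the tool from outside, world axes, zero at the start; "torque": the same for the moment, N m; "grip_width": opening from 0.0 (shut) to 1.0 (fully open); "grasp_force": force on a finger pad.
Only numpy, scipy, OpenCV 4.12 (cv2) and the standard library are available. Lean on these libraries where they do the work, as an engineer would, in place of code of your own. Each camera call takes 0.05 s, during which the arm holds its last target. There are 200 camera calls.

## Working session

There is one attempt and no reset: what is moved stays moved. The work goes in short steps, Python scripts to look and compute and a tool call to move; the robot and the scene stay as the last step left them, time stands still between calls to the robot, and variables do not carry over. Pictures are saved under pics/ and viewed, at most 10 in all, crops included, and the job is handed in when it is done.

Besides the shell and the picture viewer there is one more tool, called after "Emit:" as name(argument=value, ...) on one line, values as JSON. jog_arm: Moves the arm, as the interface text tells. Its arguments: {"type":"object","properties":{"deltas":{"type":"array","items":{"type":"object","properties":{"gripper":{"type":"number"},"offset":{"type":"array","items":{"type":"number"}},"rotation":{"type":"array","items":{"type":"number"}}}}},"newtons":{"type":"number"}},"required":["deltas"]}

```bash
mkdir -p pics; ls; python3 - <<'E'
from workcell import manip, imaging
import cv2,numpy as np
a=imaging.camera("scene");b=imaging.camera("top")
cv2.imwrite("pics/scene.png",a);cv2.imwrite("pics/top.png",b)
for n in("scene","top","wrist"):print(imaging.camera_model(n))
print(manip.get_obs(),manip.finger_overhang)
E
```

```text
pics
{'camera_matrix': array([[578.86560547,   0.        , 331.4634205 ],
       [  0.        , 578.86560547, 242.57577037],
       [  0.        ,   0.        ,   1.        ]]), 'k1': -0.06457668118174523, 'world_to_cam': array([[ 0.09837348,  0.99510909, -0.00897523, -0.08479099],
       [-0.83477874,  0.08742662,  0.54360007,  0.32430285],
       [ 0.54172605, -0.0459835 ,  0.83929638, -1.98868989],
       [ 0.        ,  0.        ,  0.        ,  1.        ]])}
{'camera_matrix': array([[532.40587929,   0.        , 319.73526563],
       [  0.        , 532.40587929, 246.17301688],
       [  0.        ,   0.        ,   1.        ]]), 'k1': 0.018118489289404554, 'world_to_cam': array([[-0.0080156 , -0.99996576,  0.00205529,  0.0362971 ],
       [ 0.99421705, -0.00774937,  0.10710933, -0.5713796 ],
       [-0.10708973,  0.00290195,  0.99424512, -1.42116136],
       [ 0.        ,  0.        ,  0.        ,  1.        ]])}
{'camera_matrix': array([[352.2262356 ,   0.        , 319.84183512],
       [  0.        , 352.2262356 , 238.90954475],
       [  0.        ,   0.        ,   1.        ]
[... 414 characters left out ...]
array([ 1.21340988,  0.33282451, -0.06467525,  1.46087151,  0.02158274,
        1.34989286, -0.08849779]), 'joint_velocities': array([-0.00104065, -0.00184576, -0.00077022, -0.00049406,  0.00117088,
       -0.00037124,  0.00116804]), 'tau': array([ 1.31433284e-03, -6.26751566e+01,  4.94959415e-02, -3.92430460e+01,
        1.63897552e-02,  7.04268939e-03, -2.91222534e-05]), 'position': array([ 0.20523623, -0.58999584,  0.24157876]), 'ee_rot': array([ 9.86022685e-01,  1.66609846e-01, -1.33036897e-04, -6.37128896e-04]), 'ft_force': array([-0.67019348,  0.20024985,  0.44409195]), 'torque': array([-0.04358485, -0.00964173,  0.02666382]), 'grasp_force': 0.0, 'grip_width': 0.9964442935968578} 0.011
```

View pics/scene.png

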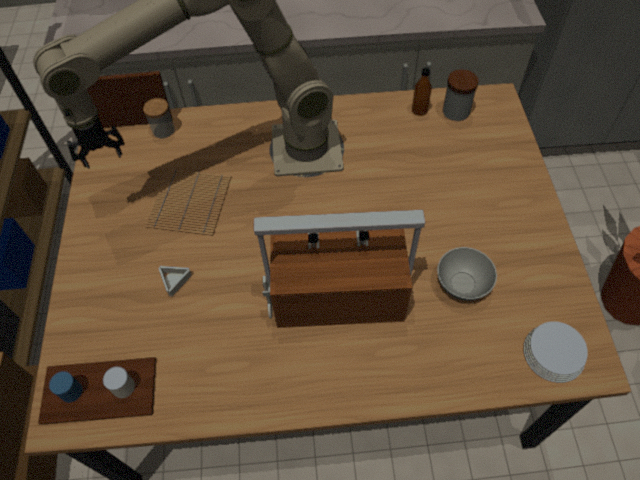

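View pics/top.png

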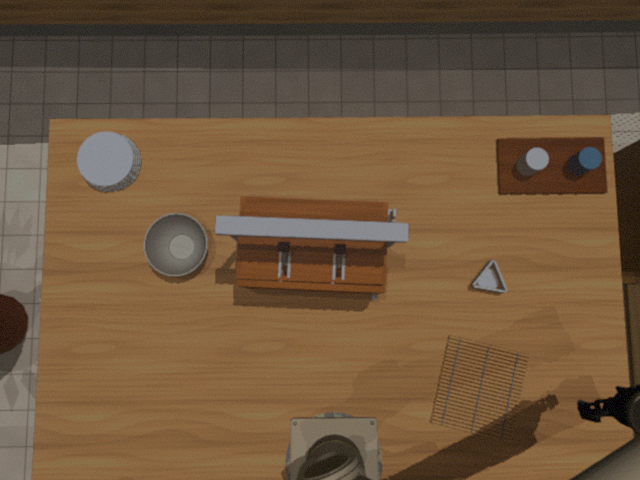

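The scene view shows the cabinet at the centre, with the knobs near (314,241) and (363,239). In the top view the bar runs from (217,227) to (408,233). I'll zoom in to get exact corners.

```bash
python3 - <<'E'
import cv2,numpy as np
a=cv2.imread("pics/top.png")[185:305,205:415];b=cv2.imread("pics/scene.png")[200:335,245:435]
cv2.imwrite("pics/c.png",np.vstack([cv2.resize(cv2.convertScaleAbs(i,alpha=1.4),(0,0),fx=s,fy=s,interpolation=cv2.INTER_CUBIC)[:,:570] for i,s in((a,2.72),(b,2.0)) ][:1]))
cv2.imwrite("pics/ct.png",cv2.resize(cv2.convertScaleAbs(a,alpha=1.5),(0,0),fx=3.8,fy=3.8,interpolation=cv2.INTER_CUBIC))
cv2.imwrite("pics/cs.png",cv2.resize(cv2.convertScaleAbs(b,alpha=1.5),(0,0),fx=4,fy=4,interpolation=cv2.INTER_CUBIC))
E
```

```text
(no output)
```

View pics/ct.png

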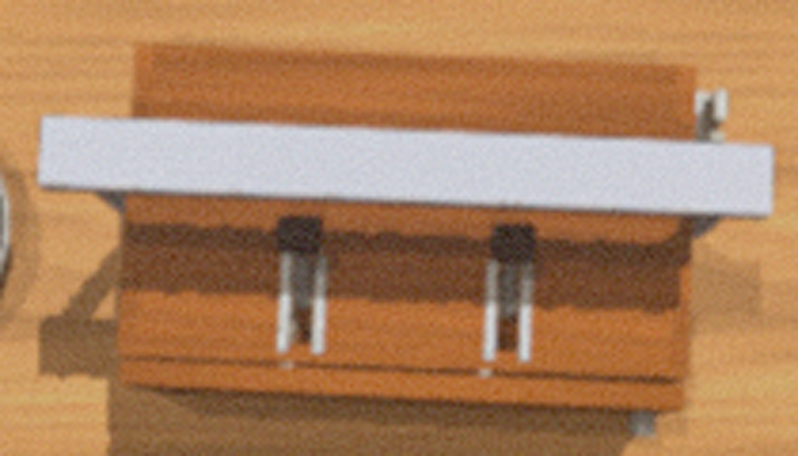

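View pics/cs.png

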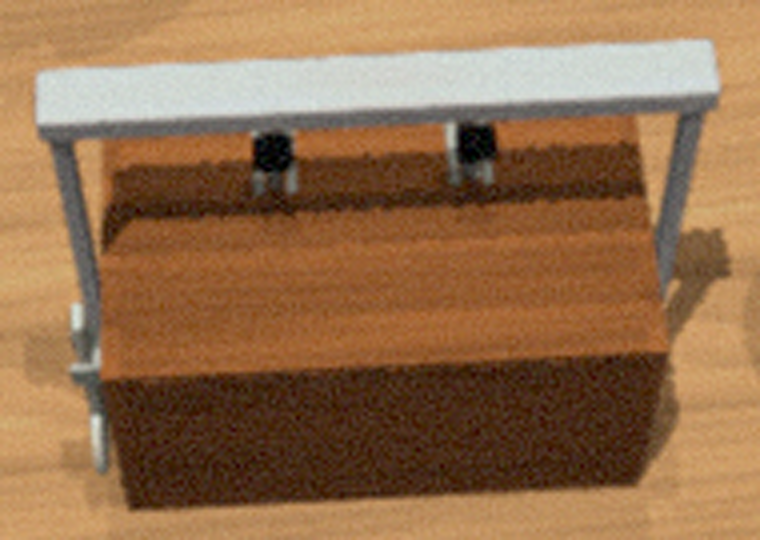

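The crops give clean corners: in the top crop the bar spans (41,116) to (770,215) and the roof (135,43) to (683,409), and the scene crop shows the bar and the cabinet's back corners. I'll fit the pose from these.

```bash
cat > h.py <<'E'
import numpy as np
from scipy.optimize import least_squares
from scipy.spatial.transform import Rotation as R
from workcell import manip, imaging
def proj(m,P,W=None):
    W=m["world_to_cam"] if W is None else W
    c=np.atleast_2d(P)@W[:3,:3].T+W[:3,3]
    s=np.c_[c[:,0],-c[:,1]]/-c[:,2:]
    s=s*(1+m["k1"]*(s**2).sum(1,keepdims=True))
    K=m["camera_matrix"];return s@K[:2,:2].T+K[:2,2]
def c2w(p,P):
    c,s=np.cos(p[2]),np.sin(p[2]);return np.atleast_2d(P)@np.array([[c,s,0],[-s,c,0],[0,0,1]])+[p[0],p[1],0]
E
python3 - <<'E'
from h import *
T=[(41,116,23,202,375),(38,187,-17,202,375),(774,145,23,-202,375),(770,215,-17,-202,375),(135,43,100,180,200),(696,67,100,-180,200),(300,220,-24,65,270),(514,228,-24,-65,270)]
S=[(38,72,-17,-202,375),(713,40,-17,202,375),(720,95,23,202,375),(40,128,23,-202,375),(103,380,100,-180,200),(666,352,100,180,200),(130,508,100,-180,0),(637,485,100,180,0)]
T=np.array(T,float);S=np.array(S,float)
mt,ms=imaging.camera_model("top"),imaging.camera_model("scene")
def f(p):return np.r_[proj(mt,c2w(p,T[:,2:]/1000))-T[:,:2]/3.8-[205,185],proj(ms,c2w(p,S[:,2:]/1000))-S[:,:2]/4-[245,200]].ravel()
r=least_squares(f,[.55,0,0],loss="soft_l1");p=r.x
print(p,np.degrees(p[2]));print(np.round(f(p).reshape(-1,2),1))
np.save("p.npy",p)
print(c2w(p,np.array([[-24,65,258],[-24,-65,258],[-17,0,350]])/1000))
E
```

```text
[ 0.57036873  0.04985625 -0.04803438] -2.7521670115025754
[[-0.6 -1.2]
 [-1.  -0.9]
 [-0.1 -1.1]
 [ 0.5 -0.5]
 [-0.5 -0.9]
 [-0.  -1.3]
 [-0.9  2. ]
 [-0.1  2.1]
 [-1.  -1.2]
 [-0.4 -1. ]
 [ 0.2 -1. ]
 [-1.9 -1.2]
 [-1.1 -0.4]
 [ 0.5 -0.4]
 [-0.7  0.9]
 [ 0.1  0.2]]
[[ 0.54951745  0.11593366  0.258     ]
 [ 0.54327538 -0.0139164   0.258     ]
 [ 0.55338834  0.05067252  0.35      ]]
```

```bash
cat >> h.py <<'E'
p=None
try:p=np.load("p.npy")
except Exception:pass
def ori(t):
    t=np.radians(t);c,s=np.cos(t),np.sin(t)
    Z=R.from_euler("z",p[2])
    return Z*R.from_matrix(np.array([[c,0,s],[0,-1,0],[s,0,-c]]))
def delta(cab,t,o=None,grasp=True):
    "tool-frame shift (mm) and turn (deg) to bring grasp point to cab (mm), tilt t"
    o=o or manip.get_obs();Rt=ori(t);R0=R.from_quat(o["ee_rot"])
    w=c2w(p,np.array(cab)/1000)[0]+(Rt.apply([0,0,.008]) if grasp else 0)
    d=R0.inv()
    return w,np.round(1000*d.apply(w-o["position"]),1),np.round(np.degrees((d*Rt).as_rotvec()),2)
def incab(o=None):
    o=o or manip.get_obs();r=R.from_quat(o["ee_rot"])
    w=o["position"]-r.apply([0,0,.008])
    q=R.from_euler("z",-p[2]).apply(w-[p[0],p[1],0])*1000
    f=R.from_euler("z",-p[2]).apply(o["ft_force"])
    return "t%.1f grasp@cab %s F %s grip %.2f %.1fN rotvs38 %s"%(o["clock"],np.round(q,1),np.round(f,1),o["grip_width"],o["grasp_force"],np.round(np.degrees((ori(38).inv()*r).as_rotvec()),1))
E
python3 - <<'E'
from h import *
o=manip.get_obs();print(incab())
print(delta([-116,-65,450],0)[2])
o["ee_rot"]=ori(0).as_quat();o["position"]=o["position"]+[0,0,.2]
print(delta([-116,-65,450],0,o))
print(delta([-116,-65,376],38,o))
E
```

```text
t0.1 grasp@cab [-334.  -656.7  249.6] F [-0.7  0.2  0.4] grip 1.00 0.0N rotvs38 [  7.3 -37.5 -21.1]
[-7.000e-02  2.000e-02  2.193e+01]
(array([ 0.4513815 , -0.00949893,  0.442     ]), array([ 2.180e+02, -5.916e+02, -4.000e-01]), array([0., 0., 0.]))
(array([ 0.45630111, -0.00973542,  0.36969591]), array([ 222.9, -591.6,   71.9]), array([ 0., 38., -0.]))
```

Emit:
jog_arm(deltas=[{"gripper": 0.7,"offset": [0,0,-0.04],"rotation": [0,0,4.4]},{"gripper": 0.7,"offset": [0,0,-0.04],"rotation": [0,0,4.4]},{"gripper": 0.7,"offset": [0,0,-0.04],"rotation": [0,0,4.4]},{"gripper": 0.7,"offset": [0,0,-0.04],"rotation": [0,0,4.4]},{"gripper": 0.7,"offset": [0,0,-0.04],"rotation": [0,0,4.3]},{"gripper": 0.7,"offset": [0.0145,-0.0394,0],"rotation": [0,0,0]},{"gripper": 0.7,"offset": [0.0145,-0.0394,0],"rotation": [0,0,0]},{"gripper": 0.7,"offset": [0.0145,-0.0394,0],"rotation": [0,0,0]},{"gripper": 0.7,"offset": [0.0145,-0.0394,0],"rotation": [0,0,0]},{"gripper": 0.7,"offset": [0.0145,-0.0394,0],"rotation": [0,0,0]},{"gripper": 0.7,"offset": [0.0145,-0.0394,0],"rotation": [0,0,0]},{"gripper": 0.7,"offset": [0.0145,-0.0394,0],"rotation": [0,0,0]},{"gripper": 0.7,"offset": [0.0145,-0.0394,0],"rotation": [0,0,0]},{"gripper": 0.7,"offset": [0.0145,-0.0394,0],"rotation": [0,0,0]},{"gripper": 0.7,"offset": [0.0145,-0.0394,0],"rotation": [0,0,0]},{"gripper": 0.7,"offset": [0.0145,-0.0394,0],"rotation": [0,0,0]},{"gripper": 0.7,"offset": [0.0145,-0.0394,0],"rotation": [0,0,0]},{"gripper": 0.7,"offset": [0.0145,-0.0394,0],"rotation": [0,0,0]},{"gripper": 0.7,"offset": [0.0145,-0.0394,0],"rotation": [0,0,0]}], newtons=20)

```text
clock: 2.0
position: [0.4345, -0.0472, 0.4422]
ee_rot: [1.0, -0.024, -0.0, 0.0]
ft_force: [1.2, 0.9, -0.4]
grip_width: 0.698
grasp_force: 0.0
```

```bash
python3 - <<'E'
from h import *
print(incab());print(delta([-116,-65,376],38),manip.get_obs()["joint_pos"])
E
```

```text
t2.0 grasp@cab [-131.1 -103.5  450.2] F [ 1.2  1.  -0.4] grip 0.70 0.0N rotvs38 [ -0. -38.  -0.]
(array([ 0.45630111, -0.00973542,  0.36969591]), array([ 20. , -38.5,  72.5]), array([1.0e-02, 3.8e+01, 3.0e-02])) [ 0.6630505  -0.09747428 -0.58942402  1.51169398 -0.05429931  1.7108254
 -1.55018145]
```

Emit:
jog_arm(deltas=[{"offset": [0,0,0],"rotation": [0,4.75,0]},{"offset": [0,0,0],"rotation": [0,4.75,0]},{"offset": [0,0,0],"rotation": [0,4.75,0]},{"offset": [0,0,0],"rotation": [0,4.75,0]},{"offset": [0,0,0],"rotation": [0,4.75,0]},{"offset": [0,0,0],"rotation": [0,4.75,0]},{"offset": [0,0,0],"rotation": [0,4.75,0]},{"offset": [0,0,0],"rotation": [0,4.75,0]},{"offset": [0,0,0],"rotation": [0,0,0]},{"offset": [0,0,0],"rotation": [0,0,0]}])

```text
schema error: expected keys gripper, offset, rotation
```

```bash
python3 - <<'E'
from h import *
import cv2
print(incab(),manip.get_obs()["joint_pos"]);print(delta([-116,-65,376],38));
o=manip.get_obs();im=imaging.camera("wrist");m=imaging.camera_model("wrist")
T=np.eye(4);T[:3,:3]=R.from_quat(o["ee_rot"]).as_matrix();T[:3,3]=o["position"]
W=np.linalg.inv(T@m["hand_eye"])
q=proj(m,c2w(p,np.array([[-24,65,258],[-24,-65,258],[-17,202,350],[-17,-202,350],[-24,52,258],[-24,-78,258]])/1000),W);print(q.round(0))
for u,v in q:
    cv2.drawMarker(im,(int(u),int(v)),(0,255,0),0,12)
cv2.imwrite("pics/w1.png",im)
E
```

```text
t2.0 grasp@cab [-131.1 -103.5  450.2] F [ 1.2  1.  -0.4] grip 0.70 0.0N rotvs38 [ -0. -38.  -0.] [ 0.6630505  -0.09747428 -0.58942402  1.51169398 -0.05429931  1.7108254
 -1.55018145]
(array([ 0.45630111, -0.00973542,  0.36969591]), array([ 20. , -38.5,  72.5]), array([1.0e-02, 3.8e+01, 3.0e-02]))
[[ 122.   93.]
 [ 274.   90.]
 [-129.   88.]
 [ 486.   66.]
 [ 137.   93.]
 [ 289.   90.]]
```

View pics/w1.png

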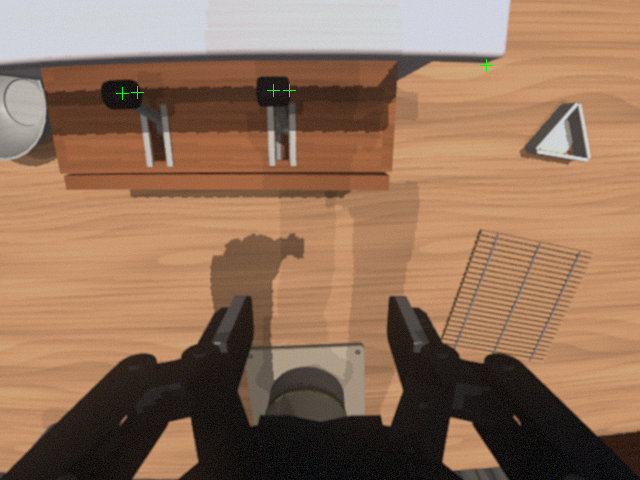

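The wrist view shows the knobs at (122,93) and (273,91), right on the predictions, so the cabinet pose holds. The tilt comes next.

Emit:
jog_arm(deltas=[{"gripper": 0.7,"offset": [0,0,0],"rotation": [0,4.75,0]},{"gripper": 0.7,"offset": [0,0,0],"rotation": [0,4.75,0]},{"gripper": 0.7,"offset": [0,0,0],"rotation": [0,4.75,0]},{"gripper": 0.7,"offset": [0,0,0],"rotation": [0,4.75,0]},{"gripper": 0.7,"offset": [0,0,0],"rotation": [0,4.75,0]},{"gripper": 0.7,"offset": [0,0,0],"rotation": [0,4.75,0]},{"gripper": 0.7,"offset": [0,0,0],"rotation": [0,4.75,0]},{"gripper": 0.7,"offset": [0,0,0],"rotation": [0,4.75,0]},{"gripper": 0.7,"offset": [0,0,0],"rotation": [0,0,0]},{"gripper": 0.7,"offset": [0,0,0],"rotation": [0,0,0]}])

```text
clock: 3.05
position: [0.4413, -0.0521, 0.4444]
ee_rot: [0.962, -0.023, 0.274, 0.009]
ft_force: [0.1, -0.6, 0.5]
grip_width: 0.696
grasp_force: 0.0
```

```bash
python3 - <<'E'
from h import *
print(incab(),manip.get_obs()["joint_pos"]);print(delta([-116,-65,376],38));
E
```

```text
t3.0 grasp@cab [-128.2 -108.   451.2] F [ 0.2 -0.6  0.5] grip 0.70 0.0N rotvs38 [-0.3 -6.2 -0.1] [ 0.33749405 -0.49757902 -0.20437562  1.91131293 -0.14734912  1.16606202
 -1.46956543]
(array([ 0.45630111, -0.00973542,  0.36969591]), array([-28.3, -43.3,  70.1]), array([0.26, 6.24, 0.08]))
```

```bash
python3 - <<'E'
from h import *
print(delta([-101,-65,356],38));print(delta([-101,-65,356],32))
E
```

```text
(array([ 0.47128381, -0.01045566,  0.34969591]), array([-26.1, -43.5,  95. ]), array([0.26, 6.24, 0.08]))
(array([ 0.47059866, -0.01042273,  0.34921562]), array([-26.9, -43.5,  95. ]), array([0.26, 0.24, 0.07]))
```

Emit:
jog_arm(deltas=[{"gripper": 0.7,"offset": [-0.0052,-0.0087,0.019],"rotation": [0,0,0]},{"gripper": 0.7,"offset": [-0.0052,-0.0087,0.019],"rotation": [0,0,0]},{"gripper": 0.7,"offset": [-0.0052,-0.0087,0.019],"rotation": [0,0,0]},{"gripper": 0.7,"offset": [-0.0052,-0.0087,0.019],"rotation": [0,0,0]},{"gripper": 0.7,"offset": [-0.0052,-0.0087,0.019],"rotation": [0,0,0]},{"gripper": 0.7,"offset": [0,0,0],"rotation": [0.2,3,0]},{"gripper": 0.7,"offset": [0,0,0],"rotation": [0,3,0]},{"gripper": 0.7,"offset": [0,0,0],"rotation": [0,0,0]},{"gripper": 0.7,"offset": [0,0,0],"rotation": [0,0,0]}])

```text
clock: 3.95
position: [0.4742, -0.0125, 0.3502]
ee_rot: [0.948, -0.024, 0.316, 0.01]
ft_force: [0.5, -0.5, -0.1]
grip_width: 0.702
grasp_force: 0.0
```

```bash
python3 - <<'E'
from h import *
print(incab(),manip.get_obs()["joint_pos"]);print(delta([-23,-65,256],38));print(delta([-23,-65,256],35));
E
```

```text
t4.0 grasp@cab [-97.8 -66.8 356.6] F [ 0.5 -0.5 -0.1] grip 0.70 0.0N rotvs38 [-0.3 -1.1  0.1] [ 0.16544579 -0.49474228 -0.21761924  2.13691163 -0.04291389  0.84873631
 -1.66482113]
(array([ 0.54919384, -0.0142009 ,  0.24969591]), array([ -0.3,  -2.5, 125.3]), array([ 0.3 ,  1.13, -0.06]))
(array([ 0.54885755, -0.01418474,  0.24944678]), array([ -0.7,  -2.5, 125.3]), array([ 0.3 , -1.87, -0.07]))
```

Emit:
jog_arm(deltas=[{"gripper": 0.7,"offset": [0,-0.0025,0.015],"rotation": [0.3,0,0]},{"gripper": 0.7,"offset": [0,0,0.015],"rotation": [0,0,0]},{"gripper": 0.7,"offset": [0,0,0.015],"rotation": [0,0,0]},{"gripper": 0.7,"offset": [0,0,0.015],"rotation": [0,0,0]},{"gripper": 0.7,"offset": [0,0,0.01],"rotation": [0,0,0]},{"gripper": 0.7,"offset": [0,0,0.01],"rotation": [0,0,0]},{"gripper": 0.7,"offset": [0,0,0],"rotation": [0,0,0]},{"gripper": 0.7,"offset": [0,0,0],"rotation": [0,0,0]}])

```text
clock: 4.75
position: [0.5225, -0.0126, 0.2862]
ee_rot: [0.948, -0.024, 0.317, 0.008]
ft_force: [0.2, -0.4, 0.2]
grip_width: 0.701
grasp_force: 0.0
```

```bash
cat > look.py <<'E'
from h import *
import cv2,sys
print(incab(),manip.get_obs()["joint_pos"].round(2))
o=manip.get_obs();im=imaging.camera("wrist");m=imaging.camera_model("wrist")
T=np.eye(4);T[:3,:3]=R.from_quat(o["ee_rot"]).as_matrix();T[:3,3]=o["position"]
W=np.linalg.inv(T@m["hand_eye"])
for u,v in proj(m,c2w(p,np.array([[-24,65,258],[-24,-65,258]])/1000),W):cv2.drawMarker(im,(int(u),int(v)),(0,255,0),0,12)
cv2.imwrite(sys.argv[1],im)
E
python3 look.py pics/w2.png; python3 -c "
from h import *
print(delta([-23,-65,256],38))"
```

```text
t4.8 grasp@cab [-49.6 -64.7 292.6] F [ 0.2 -0.4  0.2] grip 0.70 0.0N rotvs38 [-0.  -1.1  0.1] [ 0.18 -0.34 -0.25  2.17 -0.    0.66 -1.7 ]
(array([ 0.54919384, -0.0142009 ,  0.24969591]), array([-0.9,  0.5, 45.5]), array([ 0.01,  1.04, -0.07]))
```

View pics/w2.png

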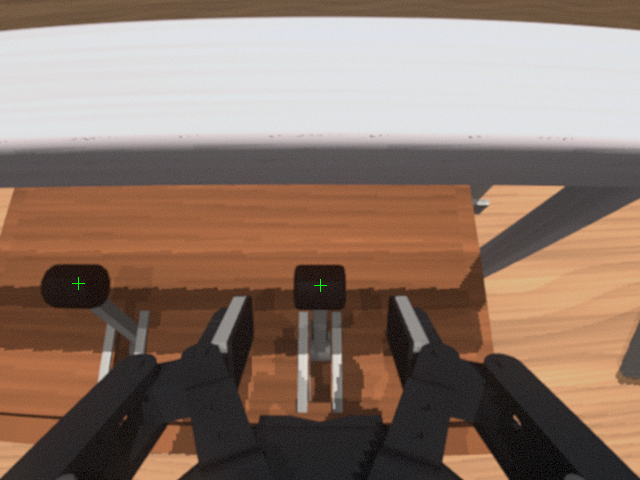

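The right knob is at (320,287), centred between the fingers and on the prediction, so I can advance and grip.

Emit:
jog_arm(deltas=[{"gripper": 0.7,"offset": [0,0.0005,0.01],"rotation": [0,0,0]},{"gripper": 0.7,"offset": [0,0,0.01],"rotation": [0,0,0]},{"gripper": 0.7,"offset": [0,0,0.01],"rotation": [0,0,0]},{"gripper": 0.7,"offset": [0,0,0.01],"rotation": [0,0,0]},{"gripper": 0.7,"offset": [0,0,0.004],"rotation": [0,0,0]},{"gripper": 0.7,"offset": [0,0,0],"rotation": [0,0,0]},{"gripper": 0.5,"offset": [0,0,0],"rotation": [0,0,0]},{"gripper": 0.4,"offset": [0,0,0],"rotation": [0,0,0]},{"gripper": 0.2,"offset": [0,0,0],"rotation": [0,0,0]},{"gripper": 0.2,"offset": [0,0,0],"rotation": [0,0,0]},{"gripper": 0.2,"offset": [0,0,0],"rotation": [0,0,0]},{"gripper": 0.2,"offset": [0,0,0],"rotation": [0,0,0]}], newtons=20)

```text
clock: 6.0
position: [0.5491, -0.0137, 0.2513]
ee_rot: [0.948, -0.023, 0.317, 0.007]
ft_force: [-2.4, 3.5, 2.8]
grip_width: 0.301
grasp_force: 25.6
```

```bash
python3 -c "
from h import *
print(incab());o=manip.get_obs()
q=R.from_quat(o['ee_rot']).inv()*R.from_euler('z',p[2])
print('cab -x in tool',q.apply([-1,0,0]),'tool z',q.apply([0,0,1]))"
```

```text
t6.0 grasp@cab [-23.  -64.5 257.7] F [-2.6  3.3  2.8] grip 0.30 25.6N rotvs38 [ 0. -1.  0.]
cab -x in tool [-7.98822438e-01  2.68680717e-04 -6.01566821e-01] tool z [ 6.01566531e-01 -7.22230519e-04 -7.98822375e-01]
```

Emit:
jog_arm(deltas=[{"gripper": 0.2,"offset": [-0.0012,0,-0.0016],"rotation": [0,0,0]},{"gripper": 0.2,"offset": [-0.0012,0,-0.0016],"rotation": [0,0,0]},{"gripper": 0.2,"offset": [-0.0012,0,-0.0016],"rotation": [0,0,0]},{"gripper": 0.2,"offset": [0,0,0],"rotation": [0,0,0]},{"gripper": 0.2,"offset": [0,0,0],"rotation": [0,0,0]}])

```text
clock: 6.5
position: [0.5433, -0.0134, 0.2528]
ee_rot: [0.948, -0.023, 0.317, 0.007]
ft_force: [1.2, 4.3, 1.7]
grip_width: 0.298
grasp_force: 25.0
```

```bash
python3 -c "
from h import *
print(incab())"
```

```text
t6.5 grasp@cab [-28.8 -64.5 259.2] F [1.  4.3 1.7] grip 0.30 25.0N rotvs38 [ 0. -1.  0.]
```

Emit:
jog_arm(deltas=[{"gripper": 0.2,"offset": [-0.0012,0,-0.0016],"rotation": [0,0,0]},{"gripper": 0.2,"offset": [-0.0006,0,-0.0008],"rotation": [0,0,0]},{"gripper": 0.2,"offset": [0,0,0],"rotation": [0,0,0]}])

```text
clock: 6.8
position: [0.5403, -0.0133, 0.2534]
ee_rot: [0.948, -0.023, 0.317, 0.007]
ft_force: [1.9, 3.8, -0.3]
grip_width: 0.302
grasp_force: 24.8
```

Emit:
jog_arm(deltas=[{"gripper": 0.2,"offset": [-0.0006,0,-0.0008],"rotation": [0,0,0]},{"gripper": 0.2,"offset": [0,0,0],"rotation": [0,0,0]}])

```text
clock: 7.0
position: [0.5393, -0.0132, 0.2536]
ee_rot: [0.948, -0.023, 0.317, 0.007]
ft_force: [2.4, 3.4, 0.4]
grip_width: 0.299
grasp_force: 24.6
```

```bash
python3 -c "
from h import *
print(incab())"
```

```text
t7.0 grasp@cab [-32.8 -64.5 260. ] F [2.2 3.5 0.4] grip 0.30 24.6N rotvs38 [ 0.  -1.1  0. ]
```

Still easy after about 10 mm, with a pull of 2–4 N. I'll continue in 1 mm steps past the possible stop.

Emit:
jog_arm(deltas=[{"gripper": 0.2,"offset": [-0.0006,0,-0.0008],"rotation": [0,0,0]},{"gripper": 0.2,"offset": [0,0,0],"rotation": [0,0,0]}])

```text
clock: 7.2
position: [0.5383, -0.0132, 0.2538]
ee_rot: [0.948, -0.023, 0.317, 0.007]
ft_force: [2.3, 3.5, -0.2]
grip_width: 0.301
grasp_force: 24.5
```

Emit:
jog_arm(deltas=[{"gripper": 0.2,"offset": [-0.0006,0,-0.0008],"rotation": [0,0,0]},{"gripper": 0.2,"offset": [0,0,0],"rotation": [0,0,0]}])

```text
clock: 7.4
position: [0.5373, -0.0131, 0.2539]
ee_rot: [0.948, -0.023, 0.317, 0.007]
ft_force: [2.2, 4.1, -0.8]
grip_width: 0.301
grasp_force: 24.4
```

Emit:
jog_arm(deltas=[{"gripper": 0.2,"offset": [-0.0006,0,-0.0008],"rotation": [0,0,0]},{"gripper": 0.2,"offset": [-0.0006,0,-0.0008],"rotation": [0,0,0]},{"gripper": 0.2,"offset": [0,0,0],"rotation": [0,0,0]}])

```text
clock: 7.7
position: [0.5352, -0.013, 0.2543]
ee_rot: [0.948, -0.023, 0.316, 0.007]
ft_force: [2.4, 3.9, -1.1]
grip_width: 0.301
grasp_force: 24.4
```

Emit:
jog_arm(deltas=[{"gripper": 0.2,"offset": [-0.0006,0,-0.0008],"rotation": [0,0,0]},{"gripper": 0.2,"offset": [-0.0006,0,-0.0008],"rotation": [0,0,0]},{"gripper": 0.2,"offset": [0,0,0],"rotation": [0,0,0]}])

```text
clock: 8.0
position: [0.5332, -0.013, 0.2546]
ee_rot: [0.948, -0.023, 0.316, 0.007]
ft_force: [1.8, 4.2, -3.0]
grip_width: 0.3
grasp_force: 24.2
```

```bash
python3 - <<'E'
from h import *
print(incab(),manip.get_obs()["joint_pos"].round(2))
o=manip.get_obs();r=R.from_quat(o["ee_rot"])
w=o["position"]-r.apply([0,0,.008]);q=(R.from_euler("z",-p[2]).apply(w-[p[0],p[1],0])*1000)
a0=np.arctan2(q[0]+55,q[2]-158);print("angle",a0,"radius",np.hypot(q[0]+55,q[2]-158))
# arc steps: keep tilt or reduce
t0=37;prev=q
for tend in (37,):
  for k in range(1,11):
    a=a0+(-.5-a0)*k/10
    c=np.array([-55+105*np.sin(a),q[1],158+105*np.cos(a)])
    d=(ori(t0).inv()*R.from_euler("z",p[2])).apply(c-prev);print(k,c.round(1),d.round(1));prev=c
E
```

```text
t8.0 grasp@cab [-38.9 -64.6 261. ] F [ 1.6  4.3 -3. ] grip 0.30 24.2N rotvs38 [ 0.  -1.1  0. ] [ 0.19 -0.28 -0.26  2.2   0.02  0.58 -1.72]
angle 0.15466240550695606 radius 104.25524417702835
1 [-45.6 -64.6 262.6] [-4.4  0.  -5.3]
2 [-52.5 -64.6 263. ] [-5.2  0.  -4.4]
3 [-59.4 -64.6 262.9] [-5.5  0.  -4.1]
4 [-66.2 -64.6 262.4] [-5.8  0.  -3.7]
5 [-73.  -64.6 261.4] [-6.   0.  -3.3]
6 [-79.8 -64.6 260. ] [-6.2  0.  -2.9]
7 [-86.4 -64.6 258.2] [-6.4  0.  -2.5]
8 [-92.9 -64.6 255.9] [-6.5 -0.  -2.1]
9 [-99.2 -64.6 253.2] [-6.7 -0.  -1.7]
10 [-105.3  -64.6  250.1] [-6.8 -0.  -1.2]
```

Right lever has moved about 0.15 rad at steady force, so it is the free one. Pulling it over along the arc.

Emit:
jog_arm(deltas=[{"gripper": 0.2,"offset": [-0.0024,0,-0.0023],"rotation": [0,0,0]},{"gripper": 0.2,"offset": [-0.0024,0,-0.0023],"rotation": [0,0,0]},{"gripper": 0.2,"offset": [-0.0026,0,-0.0022],"rotation": [0,0,0]},{"gripper": 0.2,"offset": [-0.0026,0,-0.0022],"rotation": [0,0,0]},{"gripper": 0.2,"offset": [-0.0028,0,-0.002],"rotation": [0,0,0]},{"gripper": 0.2,"offset": [-0.0028,0,-0.002],"rotation": [0,0,0]},{"gripper": 0.2,"offset": [-0.0029,0,-0.0018],"rotation": [0,0,0]},{"gripper": 0.2,"offset": [-0.0029,0,-0.0018],"rotation": [0,0,0]},{"gripper": 0.2,"offset": [0,0,0],"rotation": [0,0,0]}])

```text
clock: 8.9
position: [0.506, -0.0116, 0.2552]
ee_rot: [0.948, -0.023, 0.316, 0.007]
ft_force: [0.4, 5.0, -2.4]
grip_width: 0.298
grasp_force: 23.4
```

```bash
python3 -c "
from h import *
print(incab(),manip.get_obs()['joint_pos'].round(2))"
```

```text
t8.9 grasp@cab [-66.2 -64.5 261.6] F [ 0.2  5.  -2.4] grip 0.30 23.4N rotvs38 [ 0.  -1.1  0. ] [ 0.17 -0.36 -0.25  2.25 -0.    0.6  -1.71]
```

Emit:
jog_arm(deltas=[{"gripper": 0.2,"offset": [-0.003,0,-0.0016],"rotation": [0,0,0]},{"gripper": 0.2,"offset": [-0.003,0,-0.0016],"rotation": [0,0,0]},{"gripper": 0.2,"offset": [-0.0031,0,-0.0014],"rotation": [0,0,0]},{"gripper": 0.2,"offset": [-0.0031,0,-0.0014],"rotation": [0,0,0]},{"gripper": 0.2,"offset": [-0.0032,0,-0.0012],"rotation": [0,0,0]},{"gripper": 0.2,"offset": [-0.0032,0,-0.0012],"rotation": [0,0,0]},{"gripper": 0.2,"offset": [-0.0032,0,-0.001],"rotation": [0,0,0]},{"gripper": 0.2,"offset": [-0.0032,0,-0.001],"rotation": [0,0,0]},{"gripper": 0.2,"offset": [0,0,0],"rotation": [0,0,0]}])

```text
clock: 9.8
position: [0.4802, -0.0104, 0.2491]
ee_rot: [0.948, -0.023, 0.317, 0.007]
ft_force: [0.4, 4.7, 1.8]
grip_width: 0.301
grasp_force: 22.9
```

```bash
python3 -c "
from h import *
print(incab(),manip.get_obs()['joint_pos'].round(2))"
```

```text
t9.8 grasp@cab [-92.  -64.5 255.5] F [0.1 4.7 1.8] grip 0.30 22.9N rotvs38 [ 0. -1.  0.] [ 0.16 -0.42 -0.25  2.31 -0.02  0.61 -1.7 ]
```

Emit:
jog_arm(deltas=[{"gripper": 0.2,"offset": [-0.0033,0,-0.0009],"rotation": [0,0,0]},{"gripper": 0.2,"offset": [-0.0033,0,-0.0009],"rotation": [0,0,0]},{"gripper": 0.2,"offset": [-0.0034,0,-0.0006],"rotation": [0,0,0]},{"gripper": 0.2,"offset": [-0.0034,0,-0.0006],"rotation": [0,0,0]},{"gripper": 0.2,"offset": [0,0,0],"rotation": [0,0,0]}])

```text
clock: 10.3
position: [0.4677, -0.0098, 0.2436]
ee_rot: [0.948, -0.023, 0.317, 0.007]
ft_force: [-1.0, 4.0, 2.4]
grip_width: 0.299
grasp_force: 22.7
```

Emit:
jog_arm(deltas=[{"gripper": 0.2,"offset": [-0.001,0,0],"rotation": [0,0,0]},{"gripper": 0.2,"offset": [-0.001,0,0],"rotation": [0,0,0]},{"gripper": 0.2,"offset": [0,0,0],"rotation": [0,0,0]}])

```text
clock: 10.6
position: [0.4667, -0.0097, 0.243]
ee_rot: [0.948, -0.023, 0.318, 0.007]
ft_force: [2.4, 4.3, 2.1]
grip_width: 0.299
grasp_force: 22.6
```

```bash
python3 -c "
from h import *
print(incab(),manip.get_obs()['joint_pos'].round(2))"
```

```text
t10.6 grasp@cab [-105.5  -64.5  249.4] F [2.2 4.4 2.1] grip 0.30 22.6N rotvs38 [ 0.  -1.   0.1] [ 0.16 -0.46 -0.25  2.34 -0.03  0.61 -1.7 ]
```

Emit:
jog_arm(deltas=[{"gripper": 0.2,"offset": [-0.001,0,0],"rotation": [0,0,0]},{"gripper": 0.2,"offset": [-0.001,0,0],"rotation": [0,0,0]},{"gripper": 0.2,"offset": [0,0,0],"rotation": [0,0,0]}])

```text
clock: 10.9
position: [0.4653, -0.0097, 0.2422]
ee_rot: [0.948, -0.023, 0.318, 0.007]
ft_force: [1.5, 4.7, 4.4]
grip_width: 0.304
grasp_force: 22.9
```

Emit:
jog_arm(deltas=[{"gripper": 0.2,"offset": [-0.001,0,0],"rotation": [0,0,0]},{"gripper": 0.2,"offset": [-0.001,0,0],"rotation": [0,0,0]},{"gripper": 0.2,"offset": [0,0,0],"rotation": [0,0,0]}])

```text
clock: 11.2
position: [0.4644, -0.0096, 0.2416]
ee_rot: [0.948, -0.023, 0.319, 0.007]
ft_force: [9.1, 3.5, 3.7]
grip_width: 0.303
grasp_force: 22.1
```

```bash
python3 -c "
from h import *
print(incab(),manip.get_obs()['joint_pos'].round(2))"
```

```text
t11.2 grasp@cab [-107.8  -64.5  248. ] F [8.9 4.  3.7] grip 0.30 22.1N rotvs38 [ 0.  -0.8  0.1] [ 0.15 -0.47 -0.25  2.35 -0.03  0.6  -1.7 ]
```

Emit:
jog_arm(deltas=[{"gripper": 0.2,"offset": [0.002,0,0],"rotation": [0,0,0]},{"gripper": 0.6,"offset": [0,0,0],"rotation": [0,0,0]},{"gripper": 0.65,"offset": [0,0,0],"rotation": [0,0,0]},{"gripper": 0.65,"offset": [0,0,0],"rotation": [0,0,0]},{"gripper": 0.65,"offset": [0,0,0],"rotation": [0,0,0]},{"gripper": 0.65,"offset": [0.006,0,-0.008],"rotation": [0,0,0]},{"gripper": 0.65,"offset": [0.006,0,-0.008],"rotation": [0,0,0]},{"gripper": 0.65,"offset": [0.006,0,-0.008],"rotation": [0,0,0]},{"gripper": 0.65,"offset": [0.006,0,-0.008],"rotation": [0,0,0]},{"gripper": 0.65,"offset": [0.006,0,-0.008],"rotation": [0,0,0]},{"gripper": 0.65,"offset": [0.012,0,0],"rotation": [0,0,0]},{"gripper": 0.65,"offset": [0.012,0,0],"rotation": [0,0,0]},{"gripper": 0.65,"offset": [0.012,0,0],"rotation": [0,0,0]},{"gripper": 0.65,"offset": [0,0,0],"rotation": [0,0,0]},{"gripper": 0.65,"offset": [0,0,0],"rotation": [0,0,0]}])

```text
clock: 12.7
position: [0.4933, -0.0114, 0.312]
ee_rot: [0.948, -0.023, 0.316, 0.007]
ft_force: [0.8, -0.2, 0.1]
grip_width: 0.651
grasp_force: 0.0
```

```bash
python3 look.py pics/w3.png; python3 -c "
from h import *
print(delta([-70,65,318],37))"
```

```text
t12.7 grasp@cab [-78.8 -64.9 318.4] F [ 0.8 -0.2  0.1] grip 0.65 0.0N rotvs38 [-0.  -1.1  0.1] [ 0.13 -0.43 -0.2   2.18 -0.01  0.75 -1.7 ]
(array([0.50837947, 0.11791122, 0.31161092]), array([   7. , -129.9,    5.6]), array([ 0.  ,  0.15, -0.06]))
```

View pics/w3.png

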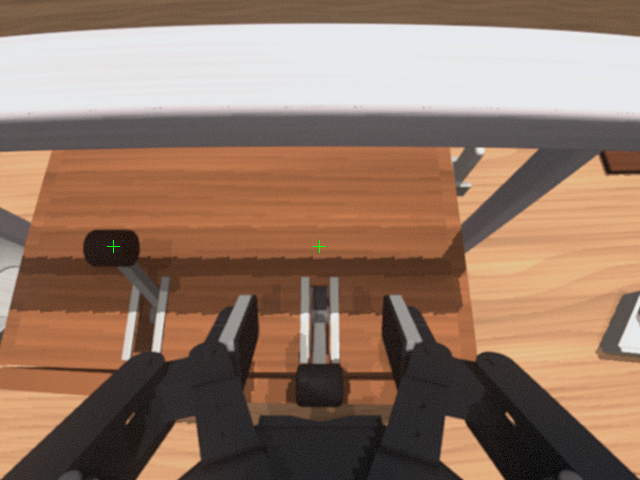

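The right knob now sits fully over at (320,385), and the left one is still up at (112,247) as predicted. Moving across to the left lever.

Emit:
jog_arm(deltas=[{"gripper": 0.65,"offset": [0.0007,-0.013,0.0005],"rotation": [0,0,0]},{"gripper": 0.65,"offset": [0.0007,-0.013,0.0005],"rotation": [0,0,0]},{"gripper": 0.65,"offset": [0.0007,-0.013,0.0005],"rotation": [0,0,0]},{"gripper": 0.65,"offset": [0.0007,-0.013,0.0005],"rotation": [0,0,0]},{"gripper": 0.65,"offset": [0.0007,-0.013,0.0005],"rotation": [0,0,0]},{"gripper": 0.65,"offset": [0.0007,-0.013,0.0005],"rotation": [0,0,0]},{"gripper": 0.65,"offset": [0.0007,-0.013,0.0005],"rotation": [0,0,0]},{"gripper": 0.65,"offset": [0.0007,-0.013,0.0005],"rotation": [0,0,0]},{"gripper": 0.65,"offset": [0.0007,-0.013,0.0005],"rotation": [0,0,0]},{"gripper": 0.65,"offset": [0.0007,-0.013,0.0005],"rotation": [0,0,0]},{"gripper": 0.65,"offset": [0,0,0],"rotation": [0,0,0]},{"gripper": 0.65,"offset": [0,0,0],"rotation": [0,0,0]}])

```text
clock: 13.95
position: [0.5079, 0.1176, 0.3124]
ee_rot: [0.948, -0.023, 0.316, 0.008]
ft_force: [-0.0, 0.0, 0.3]
grip_width: 0.648
grasp_force: 0.0
```

```bash
python3 -c "
from h import *
print(incab(),delta([-23,65,257],37),manip.get_obs()['joint_pos'].round(2))"
```

```text
t13.9 grasp@cab [-70.4  64.6 318.8] F [-0.   0.   0.3] grip 0.65 0.0N rotvs38 [-0.  -1.1  0. ] (array([0.55532526, 0.11565447, 0.25061092]), array([ 0.8, -0.4, 77.9]), array([ 0.02,  0.11, -0.04])) [ 0.17 -0.35 -0.55  2.09  0.12  0.76 -2.08]
```

Emit:
jog_arm(deltas=[{"gripper": 0.65,"offset": [0.0008,-0.0014,0.01],"rotation": [0,0,0]},{"gripper": 0.65,"offset": [0,0,0.01],"rotation": [0,0,0]},{"gripper": 0.65,"offset": [0,0,0.01],"rotation": [0,0,0]},{"gripper": 0.65,"offset": [0,0,0.01],"rotation": [0,0,0]},{"gripper": 0.65,"offset": [0,0,0.01],"rotation": [0,0,0]},{"gripper": 0.65,"offset": [0,0,0.01],"rotation": [0,0,0]},{"gripper": 0.65,"offset": [0,0,0.01],"rotation": [0,0,0]},{"gripper": 0.65,"offset": [0,0,0.007],"rotation": [0,0,0]},{"gripper": 0.65,"offset": [0,0,0],"rotation": [0,0,0]},{"gripper": 0.5,"offset": [0,0,0],"rotation": [0,0,0]},{"gripper": 0.4,"offset": [0,0,0],"rotation": [0,0,0]},{"gripper": 0.2,"offset": [0,0,0],"rotation": [0,0,0]},{"gripper": 0.2,"offset": [0,0,0],"rotation": [0,0,0]},{"gripper": 0.2,"offset": [0,0,0],"rotation": [0,0,0]},{"gripper": 0.2,"offset": [0,0,0],"rotation": [0,0,0]}], newtons=20)

```text
clock: 15.45
position: [0.5554, 0.1165, 0.2524]
ee_rot: [0.948, -0.024, 0.317, 0.008]
ft_force: [-1.2, -6.0, 3.0]
grip_width: 0.299
grasp_force: 27.1
```

```bash
python3 -c "
from h import *
print(incab(),manip.get_obs()['joint_pos'].round(2))"
```

```text
t15.4 grasp@cab [-23.   65.8 258.8] F [-1. -6.  3.] grip 0.30 27.1N rotvs38 [-0.1 -1.   0.1] [ 0.25 -0.18 -0.64  2.1   0.29  0.61 -2.22]
```

Emit:
jog_arm(deltas=[{"gripper": 0.2,"offset": [-0.0012,0.0005,-0.0015],"rotation": [0,0,0]},{"gripper": 0.2,"offset": [-0.0012,0.0005,-0.0015],"rotation": [0,0,0]},{"gripper": 0.2,"offset": [-0.0013,0,-0.0015],"rotation": [0,0,0]},{"gripper": 0.2,"offset": [-0.0013,0,-0.0015],"rotation": [0,0,0]},{"gripper": 0.2,"offset": [0,0,0],"rotation": [0,0,0]}])

```text
clock: 15.95
position: [0.5477, 0.1167, 0.2542]
ee_rot: [0.948, -0.023, 0.317, 0.007]
ft_force: [1.6, -2.2, 1.1]
grip_width: 0.302
grasp_force: 26.4
```

Emit:
jog_arm(deltas=[{"gripper": 0.2,"offset": [-0.0013,0,-0.0015],"rotation": [0,0,0]},{"gripper": 0.2,"offset": [-0.0013,0,-0.0015],"rotation": [0,0,0]},{"gripper": 0.2,"offset": [0,0,0],"rotation": [0,0,0]}])

```text
clock: 16.25
position: [0.5437, 0.1169, 0.2548]
ee_rot: [0.948, -0.023, 0.317, 0.007]
ft_force: [1.2, -2.7, 1.6]
grip_width: 0.3
grasp_force: 26.3
```

Emit:
jog_arm(deltas=[{"gripper": 0.2,"offset": [-0.0007,0,-0.0007],"rotation": [0,0,0]},{"gripper": 0.2,"offset": [-0.0007,0,-0.0007],"rotation": [0,0,0]},{"gripper": 0.2,"offset": [0,0,0],"rotation": [0,0,0]}])

```text
clock: 16.55
position: [0.5419, 0.117, 0.2551]
ee_rot: [0.948, -0.023, 0.317, 0.007]
ft_force: [2.2, -2.4, 0.9]
grip_width: 0.305
grasp_force: 26.1
```

```bash
python3 -c "
from h import *
print(incab(),manip.get_obs()['joint_pos'].round(2))"
```

```text
t16.6 grasp@cab [-36.5  65.7 261.5] F [ 2.3 -2.3  0.9] grip 0.30 26.1N rotvs38 [ 0. -1.  0.] [ 0.23 -0.21 -0.62  2.12  0.26  0.62 -2.2 ]
```

The left lever is free now, after 13.5 mm at about 3 N. Pulling it over.

Emit:
jog_arm(deltas=[{"gripper": 0.2,"offset": [-0.0014,0,-0.0015],"rotation": [0,0,0]},{"gripper": 0.2,"offset": [-0.0024,0,-0.0024],"rotation": [0,0,0]},{"gripper": 0.2,"offset": [-0.0024,0,-0.0024],"rotation": [0,0,0]},{"gripper": 0.2,"offset": [-0.0026,0,-0.0022],"rotation": [0,0,0]},{"gripper": 0.2,"offset": [-0.0026,0,-0.0022],"rotation": [0,0,0]},{"gripper": 0.2,"offset": [-0.0028,0,-0.002],"rotation": [0,0,0]},{"gripper": 0.2,"offset": [-0.0028,0,-0.002],"rotation": [0,0,0]},{"gripper": 0.2,"offset": [-0.0029,0,-0.0018],"rotation": [0,0,0]},{"gripper": 0.2,"offset": [-0.0029,0,-0.0018],"rotation": [0,0,0]},{"gripper": 0.2,"offset": [0,0,0],"rotation": [0,0,0]}])

```text
clock: 17.55
position: [0.512, 0.1184, 0.2555]
ee_rot: [0.948, -0.023, 0.316, 0.008]
ft_force: [0.6, -0.8, -0.2]
grip_width: 0.301
grasp_force: 25.3
```

Emit:
jog_arm(deltas=[{"gripper": 0.2,"offset": [-0.003,0,-0.0016],"rotation": [0,0,0]},{"gripper": 0.2,"offset": [-0.003,0,-0.0016],"rotation": [0,0,0]},{"gripper": 0.2,"offset": [-0.0031,0,-0.0014],"rotation": [0,0,0]},{"gripper": 0.2,"offset": [-0.0031,0,-0.0014],"rotation": [0,0,0]},{"gripper": 0.2,"offset": [-0.0032,0,-0.0012],"rotation": [0,0,0]},{"gripper": 0.2,"offset": [-0.0032,0,-0.0012],"rotation": [0,0,0]},{"gripper": 0.2,"offset": [-0.0032,0,-0.001],"rotation": [0,0,0]},{"gripper": 0.2,"offset": [-0.0032,0,-0.001],"rotation": [0,0,0]},{"gripper": 0.2,"offset": [0,0,0],"rotation": [0,0,0]}])

```text
clock: 18.45
position: [0.4859, 0.1197, 0.2489]
ee_rot: [0.948, -0.023, 0.317, 0.008]
ft_force: [-1.0, -0.9, 3.1]
grip_width: 0.3
grasp_force: 25.0
```

```bash
python3 -c "
from h import *
print(incab(),manip.get_obs()['joint_pos'].round(2))"
```

```text
t18.4 grasp@cab [-92.6  65.7 255.3] F [-1.  -0.9  3.1] grip 0.30 25.0N rotvs38 [-0.  -1.1  0. ] [ 0.18 -0.36 -0.6   2.23  0.16  0.64 -2.17]
```

Emit:
jog_arm(deltas=[{"gripper": 0.2,"offset": [-0.0033,0,-0.0009],"rotation": [0,0,0]},{"gripper": 0.2,"offset": [-0.0033,0,-0.0009],"rotation": [0,0,0]},{"gripper": 0.2,"offset": [-0.0034,0,-0.0006],"rotation": [0,0,0]},{"gripper": 0.2,"offset": [-0.0034,0,-0.0006],"rotation": [0,0,0]},{"gripper": 0.2,"offset": [-0.001,0,0],"rotation": [0,0,0]},{"gripper": 0.2,"offset": [-0.001,0,0],"rotation": [0,0,0]},{"gripper": 0.2,"offset": [0,0,0],"rotation": [0,0,0]}])

```text
clock: 19.15
position: [0.4722, 0.1204, 0.2424]
ee_rot: [0.948, -0.023, 0.317, 0.007]
ft_force: [-1.5, -1.3, 6.1]
grip_width: 0.304
grasp_force: 25.0
```

Emit:
jog_arm(deltas=[{"gripper": 0.2,"offset": [-0.001,0,0],"rotation": [0,0,0]},{"gripper": 0.2,"offset": [-0.001,0,0],"rotation": [0,0,0]},{"gripper": 0.2,"offset": [-0.001,0,0],"rotation": [0,0,0]},{"gripper": 0.2,"offset": [-0.001,0,0],"rotation": [0,0,0]},{"gripper": 0.2,"offset": [0,0,0],"rotation": [0,0,0]}])

```text
clock: 19.65
position: [0.4704, 0.1205, 0.2413]
ee_rot: [0.948, -0.023, 0.318, 0.007]
ft_force: [11.2, -2.3, 3.2]
grip_width: 0.3
grasp_force: 23.7
```

```bash
python3 -c "
from h import *
print(incab(),manip.get_obs()['joint_pos'].round(2))"
```

```text
t19.6 grasp@cab [-108.1   65.8  247.7] F [11.3 -1.7  3.2] grip 0.30 23.7N rotvs38 [ 0.1 -0.8  0.1] [ 0.16 -0.4  -0.6   2.27  0.14  0.63 -2.18]
```

At the stop. Unload, open and lift away, then let the door swing.

Emit:
jog_arm(deltas=[{"gripper": 0.2,"offset": [0.002,0,0],"rotation": [0,0,0]},{"gripper": 0.6,"offset": [0,0,0],"rotation": [0,0,0]},{"gripper": 0.65,"offset": [0,0,0],"rotation": [0,0,0]},{"gripper": 0.65,"offset": [0,0,0],"rotation": [0,0,0]},{"gripper": 0.65,"offset": [0,0,0],"rotation": [0,0,0]},{"gripper": 0.65,"offset": [0.006,0,-0.008],"rotation": [0,0,0]},{"gripper": 0.65,"offset": [0.006,0,-0.008],"rotation": [0,0,0]},{"gripper": 0.65,"offset": [0.006,0,-0.008],"rotation": [0,0,0]},{"gripper": 0.65,"offset": [0.006,0,-0.008],"rotation": [0,0,0]},{"gripper": 0.65,"offset": [0.006,0,-0.008],"rotation": [0,0,0]},{"gripper": 0.65,"offset": [0.006,0,-0.008],"rotation": [0,0,0]},{"gripper": 0.65,"offset": [0,0,0],"rotation": [0,0,0]},{"gripper": 0.65,"offset": [0,0,0],"rotation": [0,0,0]},{"gripper": 0.65,"offset": [0,0,0],"rotation": [0,0,0]},{"gripper": 0.65,"offset": [0,0,0],"rotation": [0,0,0]},{"gripper": 0.65,"offset": [0,0,0],"rotation": [0,0,0]},{"gripper": 0.65,"offset": [0,0,0],"rotation": [0,0,0]},{"gripper": 0.65,"offset": [0,0,0],"rotation": [0,0,0]}])

```text
clock: 21.45
position: [0.4705, 0.1203, 0.3007]
ee_rot: [0.948, -0.023, 0.317, 0.007]
ft_force: [0.1, 0.4, -0.1]
grip_width: 0.65
grasp_force: 0.0
```

```bash
python3 look.py pics/w4.png
```

```text
t21.4 grasp@cab [-108.    65.5  307.1] F [ 0.1  0.4 -0.1] grip 0.65 0.0N rotvs38 [-0.  -1.1  0.1] [ 0.12 -0.44 -0.53  2.17  0.09  0.77 -2.1 ]
```

View pics/w4.png

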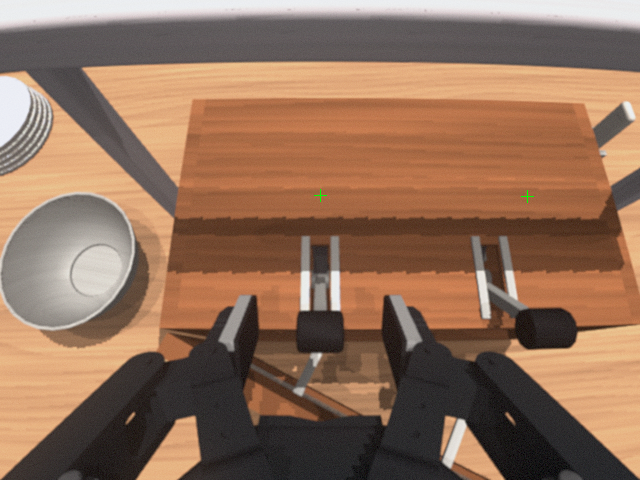

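Both knobs are over, at (320,330) and (545,328). The door is ajar, its top edge running from (170,335) to (490,480), and the bowl is untouched. I'll let it settle briefly and then hand in.

Emit:
jog_arm(deltas=[{"gripper": 0.65,"offset": [0.006,0,-0.008],"rotation": [0,0,0]},{"gripper": 0.65,"offset": [0.006,0,-0.008],"rotation": [0,0,0]},{"gripper": 0.65,"offset": [0,0,0],"rotation": [0,0,0]},{"gripper": 0.65,"offset": [0,0,0],"rotation": [0,0,0]},{"gripper": 0.65,"offset": [0,0,0],"rotation": [0,0,0]},{"gripper": 0.65,"offset": [0,0,0],"rotation": [0,0,0]},{"gripper": 0.65,"offset": [0,0,0],"rotation": [0,0,0]},{"gripper": 0.65,"offset": [0,0,0],"rotation": [0,0,0]},{"gripper": 0.65,"offset": [0,0,0],"rotation": [0,0,0]},{"gripper": 0.65,"offset": [0,0,0],"rotation": [0,0,0]}])

```text
clock: 22.5
position: [0.4705, 0.1203, 0.3208]
ee_rot: [0.948, -0.023, 0.317, 0.007]
ft_force: [0.2, 0.8, 0.2]
grip_width: 0.65
grasp_force: 0.0
```

```bash
python3 -c "
from workcell import workorder
print(workorder.hand_in())"
```

```text
the job is handed in; nothing more can be done
None
```

The job is handed in at 22.5 s, with no verdict shown: the right lever was the free one and went over first, then the left, the door sprang ajar by itself, and the arm never touched the bowl or the rice mould.

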